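# Set the stop of a specimen press with a setting bar

### The job

Set the press stop with the setting bar that lies in the stand's channel: push the bar along until its leading cross line is under the stop foot, then turn the stop screw clockwise with the hex key standing in it until the sprung foot bears lightly on the bar (pushed up about 2 mm), so that the bar just drags. Prove it by pushing the bar on beneath the foot until its middle cross line is under the foot, and leave it there, lightly held; do not disturb the other things on the bench.

Things in the scene. Friction and masses are not known exactly. Their poses are not given: they have to be found in the camera images.
- stand: Dark steel bed plate 170 x 380 x 12 mm, fixed on the bench. Origin on the bench right below the screw axis, z up. Two steel rails (6 mm high, 32 mm apart inside, 52 mm outside) along its y axis form an open channel, y = -250 to +130 mm, floor 12 mm above the bench. The column (28 mm dia, 114 mm high) stands at x = -75 mm, on the robot's side.
- head: Grey arm clamped on the column, carrying the stop screw: 32 mm wide (y), from x = -98 to +18 mm, z = 72 to 103 mm. Origin on the screw axis, nominally at bench level; its axes are the stand's. It is fixed, but its height differs from run to run: origin 1.5 mm below to 2 mm above the bench.
- foot: Round steel stop foot, 24 mm dia, hanging from the screw under the arm. Origin at the centre of its lower face, which is 3 to 7 mm higher than the bar's top when the screw is at 0; z up. It is sprung: it gives upwards by up to 10 mm at 1.5 N per mm, with no preload.
- screw (a joint): Angle of the stop screw in rad, 0 to 4.2; it grows as the key is turned clockwise seen from above, and lowers the foot by 2.5 mm per rad (steep multi-start thread). It starts at 0 to 0.7 and stays where it is left: about 0.12 N m of friction.
- key_end (a point): Outer end of the hex key's level arm: round steel bar 8.4 mm thick, reaching 100 mm out from the screw axis above the stand, its centre 96 mm above the underside of the unpressed foot. The key stays in the screw and turns it. At screw value v the arm points at 205 degrees - v (counter-clockwise from the stand's x, from above): first over the column, then clockwise through the +y side.
- bar: Aluminium setting bar 30 (x) x 160 (y) x 30 mm (z), 0.36 kg, lying in the channel of the stand with its y axis along the stand's y, on the stand's -y side of the foot at the start. Origin at the centre of its underside. Two dark cross lines on its top: the leading one at y = +40 mm, the middle one at y = 0. It is pushed towards +y at its -y end.
- bottle: White plastic bottle, 68 mm dia, 190 mm high, standing; leave alone. Origin at the centre of its underside.
- beaker: Glass beaker, 70 mm dia, 85 mm high, standing; leave alone. Origin at the centre of its underside.
- screwdriver: Black-handled screwdriver lying on the bench, not needed; leave alone.
- jar: Amber jar, 60 mm dia, 75 mm high, standing; leave alone. Origin at the centre of its underside.

How it is judged (in metres and radians):
On the way, in this order (a step that is already met when the one before it is completed fails the run):
1. the bar's leading line is under the foot (within 15 mm), the foot not yet touching it (y of bar in the frame of stand between -0.055 and -0.025 m and contact force between foot and bar below 0.1 N), for 0.2 s.
2. the foot bears lightly on the bar (0.5 to 6 N), the leading line still under it (y of bar in the frame of stand between -0.06 and -0.02 m and contact force between foot and bar between 0.5 and 6 N), for 0.2 s.
3. the bar has been dragged on beneath the foot until its middle line is under it (within 15 mm) (y of bar in the frame of stand between -0.015 and 0.015 m and contact force between foot and bar between 0.5 and 6 N), for 0.2 s.
At the end, for the whole second after the job is handed in: The bar lies flat and at rest in the channel with its middle line within 15 mm of the foot's centre, and the foot bears on it with 0.5 to 6 N (all of step 3 and angle between bar's own z axis and vertical below 0.05 rad and linear speed of bar below 0.01 m/s); the robot touches nothing.
It fails at once if the bar is dragged on with the foot not bearing on it or jammed on it (over 9 N) ((y of bar in the frame of stand above -0.018 m and contact force between foot and bar below 0.1 N) or contact force between foot and bar above 9 N).
It fails at once if another thing on the bench is moved by more than 30 mm (distance of any of bottle, beaker, jar, screwdriver from where it was at the start of the episode above 0.03 m).
It also fails if it takes over 70 s, if anything falls off the work surface, if the arm or the gripper's body presses on something with over 40 N, if the wrist force passes 120 N, or if a joint passes its speed limit or range.

### The arm

A 6-joint arm with a two-finger parallel gripper is mounted at the origin on the work surface. World frame = base frame: x ahead of the robot, y to its left, z up, the work surface at z = 0. Lengths are in mm, angles in rad, forces in N, time in s.
With the tool pointing down it reaches from about 300 to 775 mm from the base axis. Payload 14.6 kg.
Tool frame: the origin (TCP) lies midway between the tips of the shut fingers; the grasp point (between the pads) lies behind it (manip.grip_depth is the z of the grasp point in the tool frame, in mm); z points along the fingers, y is the line along which they close (so a half turn about z gives the same grasp; the last joint's range is limited). The gripper opens to 94 mm and grips with 3 to 60 N. Pads are 16 mm wide; open, the fingers measure 119 mm over their backs; the gripper's body (75 mm by 177 mm) begins 78 mm behind the grasp point.
Start: joints at [-1.266, 0.3, 1.521, -0, 1.321, -0.067], TCP at [199.804, -512.414, 205.446] pointing down, gripper open.
Joint ranges: [-3.03, 3.03], [-0.79, 2.21], [0.23, 2.52], [-1.04, 4.18], [0, 3.07], [-2.55, 2.55]. Speed limits (rad/s): [2.22, 2.22, 2.57, 3.14, 3.14, 3.14].

### API

Orientations are given as [roll, pitch, yaw] about the fixed x, y, z axes, in that order (R = Rz(yaw) Ry(pitch) Rx(roll)).
In Python, from cell import manip gives the robot as it stands.
- The arm moves only by the shell command python3 nudge.py 'ROWS' [OPENING] [FORCE]. ROWS is a JSON list of rows, 1 to 5 of them, each of 6 numbers: dx, dy, dz in mm, then a rotation vector rx, ry, rz in rad; each row is the pose to reach, as a shift and turn from the pose commanded when the command began, along the tool's axes at that moment; what a row does not reach only later rows make up. A row lasts 1/10 s, in which the tool goes at most 50 mm and 0.15 rad, less where a joint would pass 70% of its speed; a pose out of reach is approached as far as the arm can. OPENING is the finger opening in mm, set as the command begins (- or left out keeps the last). The fingers move at their own pace and stop on an object; FORCE is the grip in N (left out, the last holds). Time passes only in rows, so rows that do not move let the fingers close. It prints the time, the measured TCP pose, the force, the opening and the grip force at its end. Input that does not fit is refused with a message, and nothing moves.
- manip.read_state(): the state, without advancing time (a new reading comes with each control period).
- manip.camera(name): name is "side" or "top"; returns (picture, depth): 384x512x3 uint8, red, green, blue; 384x512 float32, mm along the optical axis (not along the pixel's ray), 0 where there is no reading.
- manip.camera_info(name): a dict with "K" (3x3 intrinsics, pixels), "rvec" (rotation vector, rad) and "tvec" (3), from world to camera coordinates, as OpenCV has them. Camera axes: x right, y down, z forward; pixel columns grow to the right and rows downward; lengths in mm; the calibration is good to about 2 mm. A picture is of the moment at which its call begins. camera_info takes no time and is no camera call.
- manip.sign_off(): hands the job in; it is judged then, once.
The state is a dict: "clock": time; "joints": joint angles; "qd": joint speeds; "effort": joint torques, N m; "eef_pos": TCP position; "eef_rot": TCP orientation; "wrist_force": force on the tool from outside, world axes, zero at the start; "moment": the same for the moment, N m; "finger_gap": finger opening in mm; "finger_force": force on a finger pad.
Only numpy, scipy, OpenCV 4.12 (cv2) and the standard library are available. Lean on these libraries where they do the work, as an engineer would, in place of code of your own. Each camera call takes 0.05 s, during which the arm holds its last target. There are 200 camera calls.

## Working session

There is one attempt and no reset: what is moved stays moved. The work goes in short steps, Python scripts to look and compute and a shell command to move; the robot and the scene stay as the last step left them, time stands still between calls to the robot, and variables do not carry over. Pictures are saved under pics/ and viewed, at most 10 in all, crops included, and the job is handed in when it is done.

```bash
ls; mkdir -p pics
python3 - <<'E'
from cell import manip
import cv2,numpy as np
for n in("top","side"):
    p,d=manip.camera(n); np.savez(f"pics/{n}0.npz",p=p,d=d)
    cv2.imwrite(f"pics/{n}0.png",p[:,:,::-1])
    print(n,manip.camera_info(n))
s=manip.read_state();print(s["clock"],s["eef_pos"],s["eef_rot"],manip.grip_depth)
E
```

```text
cell.py
nudge.py
pics
top {'K': array([[390.80208103,   0.        , 252.29724255],
       [  0.        , 390.80208103, 190.11321724],
       [  0.        ,   0.        ,   1.        ]]), 'rvec': array([ 2.14776823, -2.18022745,  0.141387  ]), 'tvec': array([  54.76063385,  616.35929726, 1097.34739331])}
side {'K': array([[401.12196321,   0.        , 260.65558407],
       [  0.        , 401.12196321, 186.01351935],
       [  0.        ,   0.        ,   1.        ]]), 'rvec': array([ 0.73015571, -2.44204849,  1.28598779]), 'tvec': array([ 514.1800374 ,  229.16228494, 1137.65885499])}
0.1 [ 199.72688611 -512.20983127  204.97326197] [-3.14058725e+00 -7.31075350e-05  3.71778008e-01] -18.8
```

View pics/top0.png

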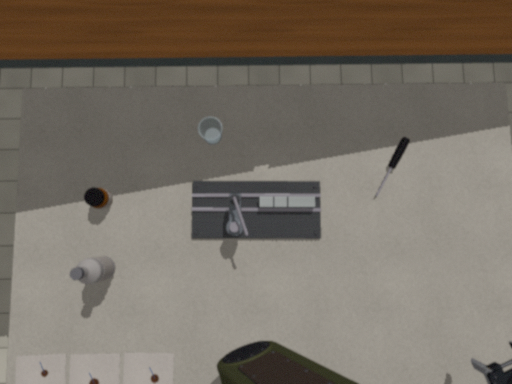

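View pics/side0.png

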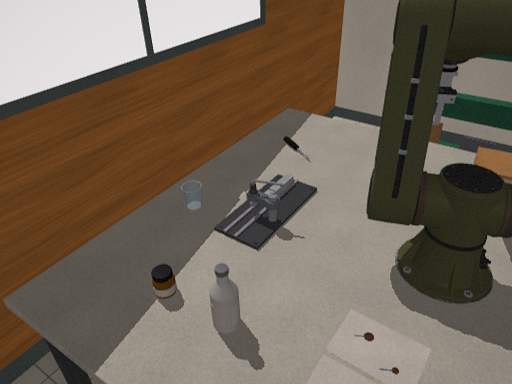

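The top view shows the stand plate at about (192–320, 181–239), with the bar on its right (−y) side at x pixels 259–315. The key arm runs from (236,197) to (246,234), over the column. Next I'll measure these in world coordinates.

```bash
cat > h.py <<'E'
import numpy as np,cv2
from cell import manip
def cam(n):
    i=manip.camera_info(n);R=cv2.Rodrigues(i["rvec"])[0];return i["K"],R,i["tvec"]
def onz(n,uv,z):
    K,R,t=cam(n);uv=np.atleast_2d(uv).astype(float)
    r=(np.c_[uv,np.ones(len(uv))]@np.linalg.inv(K).T)@R; c=-R.T@t
    return c+r*((z-c[2])/r[:,2])[:,None]
def cloud(n,d):
    K,R,t=cam(n);v,u=np.mgrid[:d.shape[0],:d.shape[1]]
    p=np.stack([u,v,np.ones_like(u)],-1)@np.linalg.inv(K).T*d[...,None]
    return (p-t)@R
def ortho(n,p,z,x0,x1,y0,y1,s):
    # up=+x,left=+y, s px/mm
    xs=np.arange(x1,x0,-1/s);ys=np.arange(y1,y0,-1/s);X,Y=np.meshgrid(xs,ys,indexing="ij")
    K,R,t=cam(n);q=np.stack([X,Y,np.full_like(X,z)],-1)@R.T+t;q=q@K.T;q=q/q[...,2:]
    return cv2.remap(p,q[...,0].astype(np.float32),q[...,1].astype(np.float32),cv2.INTER_CUBIC)
def st():
    s=manip.read_state();print("t",round(s["clock"],2),"pos",np.round(s["eef_pos"],1),"rpy",np.round(s["eef_rot"],3),"F",np.round(s["wrist_force"],2),"j",np.round(s["joints"],2));return s
E
python3 - <<'E'
from h import *
f=np.load("pics/top0.npz");p,d=f["p"],f["d"];c=cloud("top",d)
g=p.max(2);m=((g<75)&(np.ptp(p.astype(int),axis=2)<25)).astype(np.uint8);m[:170]=0;m[250:]=0;m[:,:180]=0;m[:,330:]=0
m=cv2.morphologyEx(m,cv2.MORPH_CLOSE,np.ones((15,15)))
n,l,s,_=cv2.connectedComponentsWithStats(m);k=1+s[1:,4].argmax()
v,u=np.where(l==k);P=onz("top",np.c_[u,v],12)[:,:2].astype(np.float32)
r=cv2.minAreaRect(P);print("plate",r,cv2.boxPoints(r))
z=c[...,2];
for uv in [(270,230),(290,220),(265,200),(290,200),(310,202),(236,200),(240,215),(245,232),(234,228),(204,209),(96,197)]:
    print(uv,np.round(c[uv[1],uv[0]],1))
# side cloud
f=np.load("pics/side0.npz")
o=ortho("top",p,42,500-20,690,-130,280,1.9) if 0 else None
b=r[0];o=ortho("top",p,42,b[0]-110,b[0]+110,b[1]-200,b[1]+200,1.9);cv2.imwrite("pics/ort.png",o[:,:,::-1]);print(b,o.shape)
np.set_printoptions(linewidth=250)
print(np.round(z[190:240:3,228:254:2],0))
E
```

```text
plate ((564.4808959960938, 36.620269775390625), (373.8056640625, 165.204833984375), 89.10924530029297) [[ 478.98288 -148.97585]
 [ 644.1678  -151.54411]
 [ 649.9789   222.21638]
 [ 484.794    224.78465]]
(270, 230) [501.5  -4.6  16.7]
(290, 220) [530.  -64.4  11.4]
(265, 200) [586.9   9.6  45.7]
(290, 200) [585.9 -62.3  45.1]
(310, 202) [ 579.2 -119.6   46.2]
(236, 200) [578.2  89.6 149.8]
(240, 215) [539.   79.6 149.8]
(245, 232) [495.1  67.3 145. ]
(234, 228) [506.5  96.8 115.1]
(204, 209) [565.7 187.7  17.6]
(96, 197) [599.3 481.5  76.2]
(564.4808959960938, 36.620269775390625) (418, 760, 3)
[[  15.   11.   14.   11.   14.   14.   11.   14.   12.   13.   12.    9.   11.]
 [   9.   10.   12.   13.   13.   10.   15.   13.   10.   15.    8.   12. 1163.]
 [  18.  100.  128.  128.  127.  104.  100.   17.   16.   22.   14.   21.   19.]
 [  11.  106.  126.  147.  146.  126.  104.   11.   14.    9.   16. 1163. 1163.]
 [  13.  106.  109.  145.  149.  103.  101.   15.   16.   14.   10.   14.   10.]
 [  11.  103.   99.   99.  148.  147.   98.   10.   14.   10.   11.   17.   15.]
 [  19.  100.
[... 178 characters left out ...]
8.  145.  149.   13.   11.   12.   13.   14.   16.]
 [  15.  101.   99.  102.  100.  101.  150.  148.   12.   11.   15.   17.   13.]
 [  14.   97.   96.  102.   99.  102.  145.  149.   13.   11.   15.   12.   12.]
 [ 102.  101.  114.  114.  115.  100.  101.  145.  147.   20.   15.   12.   12.]
 [  98.  113.  112.  115.  117.  113.   94.  146.  146.   13.   13.    8.   14.]
 [ 103.  114.  117.  114.  113.  113.   98.   97.  147.  143.   17.   10.   12.]
 [  98.   97.   98.  113.  101.   99.   99.   22.  144.  148.   13.   14.   13.]
 [  12.   10.  101.  101.   95.   81.   10.   15.   10.  147.   12.   14.   17.]
 [  12.   14.   13.   12.   12.   13.   13.   13.    9.   11.   15.   11.   16.]]
```

View pics/ort.png

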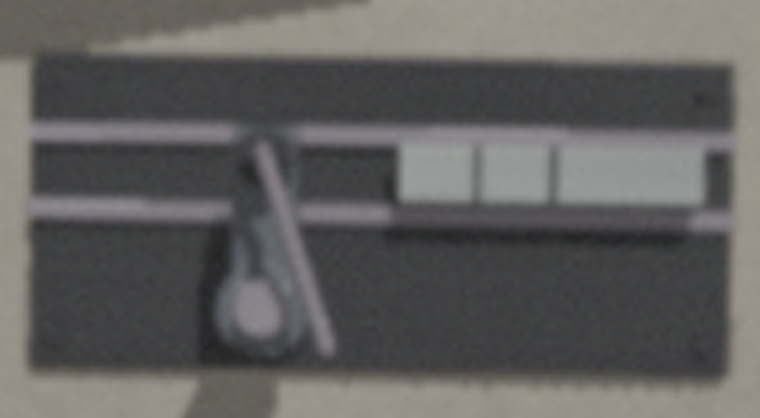

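The rectified view (z=42) shows the bar at columns 400–705, which is 160 mm long as expected. Its lines are at columns 477 and 553, and the key arm runs from (262,145) to (328,350). I'll refine with averaged cloud fits.

```bash
cat > m.py <<'E'
from h import *
def key(n,d,lo=135,hi=160,ax=(585,95)):
    c=cloud(n,d);q=c[(c[...,2]>lo)&(c[...,2]<hi)&(np.hypot(c[...,0]-ax[0],c[...,1]-ax[1])<120)]
    vx,vy,x0,y0=cv2.fitLine(q[:,:2].astype(np.float32),cv2.DIST_HUBER,0,.01,.01).ravel()
    s=(q[:,:2]-[x0,y0])@[vx,vy]
    e=[np.round([x0+vx*k,y0+vy*k],1) for k in (np.percentile(s,1),np.percentile(s,99))]
    print(n,"key n",len(q),"ends",e,"ang",np.degrees(np.arctan2(vy,vx)),"z pct",np.round(np.percentile(q[:,2],[10,50,75,90]),1))
def box(n,d,x0,x1,y0,y1,z0,z1):
    c=cloud(n,d);m=(c[...,0]>x0)&(c[...,0]<x1)&(c[...,1]>y0)&(c[...,1]<y1)&(c[...,2]>z0)&(c[...,2]<z1)
    return c[m]
E
python3 - <<'E'
from m import *
D={n:[np.load(f"pics/{n}0.npz")["d"]] for n in("top","side")}
for n in D:
    for _ in range(4): D[n].append(manip.camera(n)[1])
    d=np.median(D[n],axis=0);np.save(f"pics/{n}0d.npy",d)
    key(n,d)
    for nm,b in dict(bartop=(572,594,-125,15,36,50),plate=(500,555,-140,0,5,20),headtop=(530,580,82,106,92,110),coltop=(500,515,90,102,108,122),bench=(350,450,-100,100,-10,10)).items():
        q=box(n,d,*b);print(n,nm,len(q),np.round(np.mean(q,0),1) if len(q) else 0,np.round(np.std(q,0),1) if len(q) else 0)
E
```

```text
top key n 131 ends [array([488. ,  63.3]), array([585.7,  94.9])] ang 17.954119 z pct [145.  147.2 148.  148.8]
top bartop 359 [582.9 -53.7  43. ] [ 6.2 40.5  1.1]
top plate 887 [527.2 -69.7  12.9] [16.  39.9  1.2]
top headtop 120 [552.   96.2  99.8] [14.4  6.8  1.9]
top coltop 25 [508.1  95.7 114.5] [4.6 3.2 1. ]
top bench 2367 [3.997e+02 3.000e-01 8.000e-01] [28.8 57.6  1.2]
side key n 90 ends [array([485. ,  66.2]), array([582.4,  99.6])] ang 18.937372 z pct [139.1 143.4 145.  145.9]
side bartop 108 [583.  -53.2  40.2] [ 6.3 42.5  1. ]
side plate 371 [528.2 -70.3  10.5] [16.7 39.7  1.6]
side headtop 69 [556.9  95.4  98.4] [14.6  6.6  3.3]
side coltop 9 [508.3  96.6 112.8] [4.4 2.4 1.2]
side bench 1167 [399.    5.   -1.6] [28.8 57.9  0.9]
```

```bash
python3 nudge.py '[[42,-17,0,0,0,-0.12],[84,-34,0,0,0,-0.24],[126,-51,0,0,0,-0.36],[168,-68,0,0,0,-0.48],[210,-85,0,0,0,-0.6]]' 0 20
cat >> h.py <<'E'
def to(x,y,z,yaw=None):
    s=manip.read_state();R=cv2.Rodrigues(np.zeros(3))[0]
    from scipy.spatial.transform import Rotation as T
    R=T.from_euler("xyz",s["eef_rot"]);d=R.inv().apply(np.array([x,y,z])-s["eef_pos"])
    print("need",np.round(d,1), "rz",None if yaw is None else -round(yaw-s["eef_rot"][2],3), "pos",np.round(s["eef_pos"],1),"rpy",np.round(s["eef_rot"],3))
E
python3 -c "
from h import *
to(582,-155,205,1.555)"
```

```text
clock: 1.0
eef_pos: [365.6, -355.5, 205.6]
eef_rot: [3.141, 0.0, 0.977]
wrist_force: [0.2, -0.7, 0.2]
finger_gap: 57.3
finger_force: 0.0
need [287.3  67.    0.6] rz -0.578 pos [ 365.6 -355.5  205.6] rpy [3.141 0.    0.977]
```

```bash
python3 nudge.py '[[48,11,0,0,0,-0.12],[96,22,0,0,0,-0.24],[144,33,0,0,0,-0.36],[192,45,0,0,0,-0.48],[240,56,0,0,0,-0.578]]'; python3 -c "
from h import *
to(582,-155,205,1.555)"
```

```text
clock: 1.5
eef_pos: [547.5, -188.6, 205.6]
eef_rot: [3.141, 0.0, 1.555]
wrist_force: [0.4, -1.2, 0.4]
finger_gap: 17.6
finger_force: 0.0
need [34.2 34.   0.6] rz -0.0 pos [ 547.5 -188.6  205.6] rpy [3.141 0.    1.555]
```

```bash
python3 nudge.py '[[15,17,40,0,0,0],[30,34,80,0,0,0],[30,34,120,0,0,0],[30,34,160,0,0,0],[30,34,178,0,0,0]]'; python3 nudge.py '[[0,0,0,0,0,0],[0,0,0,0,0,0]]'; python3 -c "
from h import *
to(582,-32,27,1.555)"
```

```text
clock: 2.0
eef_pos: [579.2, -160.2, 23.6]
eef_rot: [-3.137, -0.001, 1.55]
wrist_force: [0.2, -0.3, -0.4]
finger_gap: 0.7
finger_force: 0.0
clock: 2.2
eef_pos: [581.1, -161.2, 28.3]
eef_rot: [3.141, 0.0, 1.55]
wrist_force: [0.1, -0.5, 0.2]
finger_gap: 0.6
finger_force: 0.0
need [129.2  -1.9   1.2] rz -0.005 pos [ 581.1 -161.2   28.3] rpy [3.141 0.    1.55 ]
```

```bash
python3 nudge.py '[[10,0,0,0,0,0],[20,0,0,0,0,0],[30,0,0,0,0,0],[40,0,0,0,0,0],[50,0,0,0,0,0]]';python3 nudge.py '[[10,0,0,0,0,0],[20,0,0,0,0,0],[30,0,0,0,0,0],[40,0,0,0,0,0],[50,0,0,0,0,0]]'; python3 -c "
from m import *
to(582,-32,27,1.555)
q=[box('top',manip.camera('top')[1],572,594,-150,120,36,50) for _ in (1,2)]
for i in q: print(np.percentile(i[:,1],[1,5,50,95,99]))"
```

```text
clock: 2.7
eef_pos: [582.6, -110.7, 28.9]
eef_rot: [3.139, 0.002, 1.55]
wrist_force: [0.4, -7.5, 5.7]
finger_gap: 0.5
finger_force: 3.1
clock: 3.2
eef_pos: [583.7, -60.7, 29.0]
eef_rot: [3.139, 0.001, 1.55]
wrist_force: [-0.6, -6.3, 5.3]
finger_gap: 0.4
finger_force: 3.3
need [28.6 -2.3  1.9] rz -0.005 pos [583.7 -60.7  29. ] rpy [3.139e+00 1.000e-03 1.550e+00]
[-13.71327703 -10.50527024  32.5362884   75.61827323  78.5906127 ]
[-13.1946241   -7.91602777  32.64706081  75.64020343  78.59767914]
```

```bash
python3 nudge.py '[[8,0,0,0,0,0],[16,0,0,0,0,0],[22,0,0,0,0,0],[26,0,0,0,0,0],[28,0,0,0,0,0]]';python3 nudge.py '[[-10,0,0,0,0,0],[-20,0,0,0,0,0],[-20,0,-50,0,0,0],[-20,0,-100,0,0,0],[-20,0,-150,0,0,0]]';python3 nudge.py '[[-40,0,0,0,0,0],[-80,0,0,0,0,0],[-110,0,0,0,0,0]]'; python3 -c "
from h import *
p,d=manip.camera('top');st()
o=ortho('top',p,42,520,640,-60,160,3.4);cv2.imwrite('pics/b1.png',o[:,:,::-1]);print(o.shape)"
```

```text
clock: 3.8
eef_pos: [583.8, -33.1, 28.1]
eef_rot: [3.14, 0.001, 1.55]
wrist_force: [0.9, -6.4, 4.1]
finger_gap: 1.0
finger_force: 3.0
clock: 4.3
eef_pos: [582.5, -53.8, 179.0]
eef_rot: [-3.141, -0.0, 1.549]
wrist_force: [0.8, -0.7, 0.6]
finger_gap: 0.7
finger_force: 0.0
clock: 4.6
eef_pos: [580.2, -165.6, 177.6]
eef_rot: [3.142, -0.0, 1.549]
wrist_force: [0.3, 0.1, 0.3]
finger_gap: 0.8
finger_force: 0.0
t 4.65 pos [ 579.8 -169.1  177.2] rpy [-3.141e+00  1.000e-03  1.546e+00] F [ 0.54 -3.53  0.54] j [-0.34  0.44  1.39 -0.    1.31 -0.32]
(408, 748, 3)
```

View pics/b1.png

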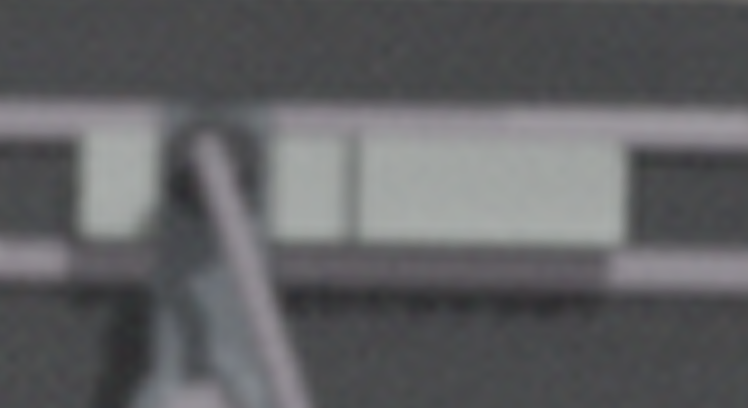

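The leading line is now hidden under the foot. The bar centre is at y≈56, which is stand y≈−40. Next I'll touch the top of the key to get its height.

```bash
python3 nudge.py '[[45,-14,0,0,0,0],[90,-28,0,0,0,0],[135,-42,0,0,0,0],[180,-56,0,0,0,0],[225,-67,0,0,0,0]]'; python3 nudge.py '[[10,0,10,0,0,0],[16,0,20,0,0,0],[16,0,22,0,0,0],[16,0,22,0,0,0],[16,0,22,0,0,0]]'; python3 -c "
from h import *
to(513,73,150)"
```

```text
clock: 5.15
eef_pos: [517.4, 64.5, 177.4]
eef_rot: [-3.141, -0.0, 1.549]
wrist_force: [1.4, 0.2, 1.0]
finger_gap: 0.4
finger_force: 0.0
clock: 5.65
eef_pos: [519.1, 78.2, 155.5]
eef_rot: [-3.142, 0.0, 1.548]
wrist_force: [0.2, -0.5, -0.0]
finger_gap: 0.6
finger_force: 0.0
need [-5.4 -6.   5.5] rz None pos [519.1  78.2 155.5] rpy [-3.142  0.     1.548]
```

```bash
python3 nudge.py '[[-4,0,2,0,0,0],[-4,0,4,0,0,0],[-4,0,5,0,0,0],[-4,0,6,0,0,0],[-4,0,6,0,0,0]]'; for i in 1 2 3; do python3 nudge.py '[[0,0,0.5,0,0,0],[0,0,1,0,0,0],[0,0,1,0,0,0]]';python3 nudge.py '[[0,0,0.5,0,0,0],[0,0,1,0,0,0],[0,0,1,0,0,0]]'; done | grep -E "pos|wrist"
```

```text
clock: 6.15
eef_pos: [518.7, 75.4, 149.3]
eef_rot: [-3.141, -0.0, 1.55]
wrist_force: [0.2, -1.0, 0.2]
finger_gap: 0.3
finger_force: 0.0
eef_pos: [518.7, 75.4, 148.4]
wrist_force: [0.1, 0.1, -0.0]
eef_pos: [518.7, 75.3, 147.5]
wrist_force: [-1.2, -0.2, -0.2]
eef_pos: [518.7, 75.3, 146.9]
wrist_force: [-4.2, -1.0, 7.6]
eef_pos: [518.7, 75.2, 146.5]
wrist_force: [-7.0, -1.4, 13.7]
eef_pos: [518.6, 75.1, 146.0]
wrist_force: [-10.7, -2.3, 20.5]
eef_pos: [518.6, 75.0, 145.6]
wrist_force: [-14.1, -3.1, 27.0]
```

```bash
python3 nudge.py '[[0,0,-15,0,0,0],[-10,0,-25,0,0,0],[-25,0,-25,0,0,0],[-25,0,0,0,0,0],[-25,0,20,0,0,0]]';python3 nudge.py '[[0,0,0,0,0,0],[0,0,0,0,0,0]]'
cat > circ.py <<'E'
from h import *
import sys
from scipy.spatial.transform import Rotation as T
s=manip.read_state();R=T.from_euler("xyz",s["eef_rot"])
print(np.round(s["eef_pos"],1))
for a in map(float,sys.argv[1:]):
    t=np.radians(a);n=np.array([-np.sin(t),np.cos(t)]);h=12.5*abs(n[0])+8*abs(n[1])+4.2
    p=np.array([584,96])+75*np.array([np.cos(t),np.sin(t)])+n*h
    print(a,np.round(p,1),np.round(R.inv().apply(np.r_[p,128]-s["eef_pos"]),1))
E
python3 circ.py 198 190 180 170 160 150 140 130 120 110 100 90 80 70 60 50 45 41
```

```text
clock: 8.45
eef_pos: [518.0, 48.9, 122.2]
eef_rot: [3.142, 0.0, 1.549]
wrist_force: [0.2, 0.2, -0.5]
finger_gap: 0.4
finger_force: 0.0
clock: 8.65
eef_pos: [518.2, 49.6, 123.5]
eef_rot: [-3.141, 0.0, 1.549]
wrist_force: [0.8, 0.2, 0.4]
finger_gap: 0.6
finger_force: 0.0
[518.2  49.6 123.5]
198.0 [517.5  57.9] [ 8.3 -0.9 -4.5]
190.0 [512.6  68.9] [19.2 -6.  -4.4]
180.0 [509.   83.8] [34.  -9.9 -4.4]
170.0 [507.7  95. ] [ 45.1 -11.5  -4.4]
160.0 [508.1 106.6] [ 56.8 -11.4  -4.4]
150.0 [510.4 118.5] [68.6 -9.3 -4.4]
140.0 [514.7 130.1] [80.4 -5.2 -4.5]
130.0 [521.3 141.3] [91.7  1.1 -4.5]
120.0 [530.  151.4] [102.    9.6  -4.5]
110.0 [540.8 160.1] [110.9  20.2  -4.5]
100.0 [553.3 166.8] [117.8  32.6  -4.5]
90.0 [567.3 171. ] [122.4  46.5  -4.5]
80.0 [579.4 173. ] [124.6  58.5  -4.5]
70.0 [592.1 172.9] [124.8  71.2  -4.5]
60.0 [605.  170.5] [122.7  84.2  -4.5]
50.0 [617.7 165.6] [118.1  97.   -4.5]
45.0 [623.8 162.3] [114.9 103.2  -4.5]
41.0 [628.5 159.1] [111.8 107.9  -4.5]
```

```bash
python3 nudge.py '[[8,-1,-4.5,0,0,0],[19,-6,-4.5,0,0,0],[34,-10,-4.5,0,0,0],[45,-11.5,-4.5,0,0,0],[57,-11.4,-4.5,0,0,0]]';python3 nudge.py '[[12,2,0,0,0,0],[24,6,0,0,0,0],[35,12,0,0,0,0],[45,21,0,0,0,0]]';python3 nudge.py '[[9,11,0,0,0,0],[16,23,0,0,0,0],[20,37,0,0,0,0],[20,37,0,0,0,0]]'
cat > look.py <<'E'
from m import *
for n in("top","side"):
    d=np.median([manip.camera(n)[1] for _ in range(3)],axis=0)
    key(n,d,128)
E
python3 look.py; python3 circ.py 90 80 70 60 55 50 45 41; python3 -c "
from h import *
st();p=manip.camera('side')[0];cv2.imwrite('pics/s2.png',cv2.resize(p[130:280,190:340],None,fx=4,fy=4,interpolation=2)[:,:,::-1])"
```

```text
clock: 9.15
eef_pos: [507.8, 108.8, 128.2]
eef_rot: [3.141, 0.0, 1.551]
wrist_force: [0.5, -2.5, -0.1]
finger_gap: 0.2
finger_force: 1.2
clock: 9.55
eef_pos: [530.2, 153.2, 127.8]
eef_rot: [-3.141, 0.0, 1.55]
wrist_force: [-1.0, -3.0, -1.1]
finger_gap: 0.6
finger_force: 1.0
clock: 9.95
eef_pos: [568.3, 172.3, 127.4]
eef_rot: [-3.141, -0.0, 1.55]
wrist_force: [-1.1, 0.3, -0.4]
finger_gap: 0.5
finger_force: 0.0
top key n 41 ends [array([583.9,  89.5]), array([584.6, 123.8])] ang 88.82697 z pct [137.3 142.2 143.1 143.9]
side key n 114 ends [array([563.3, 195.8]), array([582.1,  99.2])] ang -79.02843 z pct [135.2 141.2 149.3 155.7]
[567.1 171.4 128.2]
90.0 [567.3 171. ] [-0.4  0.2  0.2]
80.0 [579.4 173. ] [ 1.8 12.3  0.2]
70.0 [592.1 172.9] [ 2.  25.   0.2]
60.0 [605.  170.5] [-0.1 38.   0.2]
55.0 [611.4 168.4] [-2.1 44.4  0.2]
50.0 [617.7 165.6] [-4.7 50.7  0.2]
45.0 [623.8 162.3] [-7.9 56.9  0.2]
41.0 [628.5 159.1] [-11.   61.7   0.2]
t 10.25 pos [567.1 171.4 128.2] rpy [ 3.141 -0.     1.55 ] F [-0.82  1.   -0.07] j [0.23 0.46 1.48 0.   1.2  0.25]
```

View pics/s2.png

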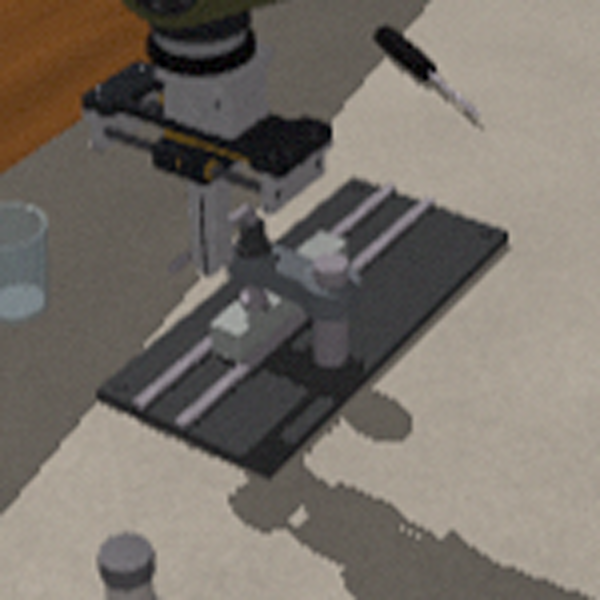

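The side crop shows the key arm following the finger at about 90° (finger tip at 208,268), with the foot just above the bar. I'll continue slowly to about 41°.

```bash
python3 nudge.py '[[1,6,0,0,0,0],[2,12,0,0,0,0],[2,19,0,0,0,0],[2,25,0,0,0,0],[1,31,0,0,0,0]]';python3 nudge.py '[[-1,7,0,0,0,0],[-3,13,0,0,0,0],[-5.5,19.5,0,0,0,0],[-9,26,0,0,0,0],[-12,31,0,0,0,0]]';python3 nudge.py '[[0,0,0,0,0,0],[5,-10,0,0,0,0],[15,-20,0,0,0,0],[15,-20,-40,0,0,0],[15,-20,-80,0,0,0]]'; python3 nudge.py '[[-20,-40,0,0,0,0],[-40,-80,0,0,0,0],[-60,-120,0,0,0,0],[-80,-160,0,0,0,0],[-100,-200,0,0,0,0]]'; python3 look.py
```

```text
clock: 10.8
eef_pos: [598.9, 171.7, 127.8]
eef_rot: [-3.141, -0.0, 1.55]
wrist_force: [-3.0, 0.0, 0.2]
finger_gap: 0.5
finger_force: 1.0
clock: 11.3
eef_pos: [629.7, 158.7, 127.9]
eef_rot: [3.141, -0.0, 1.55]
wrist_force: [-2.6, 0.4, -0.3]
finger_gap: 0.2
finger_force: 0.8
clock: 11.8
eef_pos: [607.9, 175.7, 208.5]
eef_rot: [-3.14, 0.0, 1.551]
wrist_force: [0.7, 0.2, 0.9]
finger_gap: 0.3
finger_force: 0.0
clock: 12.3
eef_pos: [404.8, 78.8, 207.7]
eef_rot: [3.141, -0.0, 1.551]
wrist_force: [-0.7, -0.5, 1.4]
finger_gap: 0.8
finger_force: 0.0
top key n 128 ends [array([583.2,  94.1]), array([661.4, 161.2])] ang 40.628784 z pct [138.2 140.4 141.5 142.6]
side key n 89 ends [array([580.4,  97.1]), array([659.1, 164.5])] ang 40.593807 z pct [132.  136.3 137.7 139. ]
```

The key is at 40.6°, a turn of 2.75 rad. That lowers the foot about 6.9 mm, so about 2 mm of press. Now the bar can be dragged on.

```bash
python3 nudge.py '[[-32,40,0,0,0,0],[-64,80,0,0,0,0],[-96,120,0,0,0,0],[-131,160,0,0,0,0],[-131,178,0,0,0,0]]';python3 nudge.py '[[0,0,40,0,0,0],[0,0,80,0,0,0],[0,0,120,0,0,0],[0,0,160,0,0,0],[0,0,180,0,0,0]]';python3 nudge.py '[[0,0,0,0,0,0],[0,0,0,0,0,0]]'; python3 -c "
from h import *
to(582,-36,28,1.555)"
```

```text
clock: 13.1
eef_pos: [584.9, -58.7, 206.4]
eef_rot: [-3.14, 0.0, 1.547]
wrist_force: [0.4, 0.9, 1.3]
finger_gap: 0.2
finger_force: 0.0
clock: 13.6
eef_pos: [581.5, -55.2, 23.4]
eef_rot: [-3.137, -0.001, 1.55]
wrist_force: [-0.5, -0.9, -0.2]
finger_gap: 0.2
finger_force: 0.0
clock: 13.8
eef_pos: [583.2, -55.7, 28.1]
eef_rot: [-3.142, -0.0, 1.55]
wrist_force: [0.0, -0.5, 0.7]
finger_gap: 0.5
finger_force: 0.0
need [19.7 -1.6  0.1] rz -0.005 pos [583.2 -55.7  28.1] rpy [-3.142 -0.     1.55 ]
```

```bash
python3 nudge.py '[[8,0,0,0,0,0],[15,0,0,0,0,0],[21,0,0,0,0,0],[25,0,0,0,0,0],[30,0,0,0,0,0]]' ; python3 look.py
```

```text
clock: 14.3
eef_pos: [583.7, -26.6, 28.8]
eef_rot: [3.14, 0.002, 1.55]
wrist_force: [-0.2, -8.4, 2.8]
finger_gap: 0.6
finger_force: 4.3
top key n 130 ends [array([582.2,  93. ]), array([661.2, 161. ])] ang 40.7528 z pct [137.9 140.3 141.5 142.2]
side key n 358 ends [array([561.1, -19.9]), array([646.8, 165.7])] ang 65.23955 z pct [132.9 139.8 147.5 154.4]
```

The drag force rose from about 6.4 N to 8.4 N, which fits a foot load of a few newtons.

```bash
python3 nudge.py '[[7,0,0,0,0,0],[14,0,0,0,0,0],[21,0,0,0,0,0],[28,0,0,0,0,0],[33,0,0,0,0,0]]' ;python3 nudge.py '[[0,0,0,0,0,0],[-5,0,0,0,0,0],[-20,0,0,0,0,0],[-40,0,0,0,0,0],[-60,0,-40,0,0,0]]';python3 nudge.py '[[-40,0,-40,0,0,0],[-80,0,-80,0,0,0],[-120,0,-100,0,0,0]]';python3 -c "
from h import *
p,d=manip.camera('top');st();q=manip.camera('side')[0]
o=ortho('top',p,42,540,640,-20,200,3.4);q=cv2.resize(q[170:250,210:330],None,fx=4,fy=4,interpolation=2)
c=np.zeros((o.shape[0]-0,0,3),np.uint8);cv2.imwrite('pics/b3.png',o[:,:,::-1]);cv2.imwrite('pics/s3.png',q[:,:,::-1])"
```

```text
clock: 15.1
eef_pos: [584.0, 6.5, 28.2]
eef_rot: [3.141, 0.001, 1.55]
wrist_force: [0.0, -8.2, 4.3]
finger_gap: 0.3
finger_force: 4.5
clock: 15.6
eef_pos: [579.7, -54.1, 63.8]
eef_rot: [-3.133, -0.001, 1.55]
wrist_force: [1.2, -0.3, -0.2]
finger_gap: 0.3
finger_force: 0.0
clock: 15.9
eef_pos: [580.1, -168.6, 166.7]
eef_rot: [3.14, 0.0, 1.55]
wrist_force: [0.4, 0.1, -0.0]
finger_gap: 0.6
finger_force: 0.0
t 15.95 pos [ 580.6 -175.   170.5] rpy [3.135e+00 3.000e-03 1.546e+00] F [-0.07 -5.31  3.48] j [-0.35  0.45  1.4  -0.    1.29 -0.33]
```

View pics/b3.png

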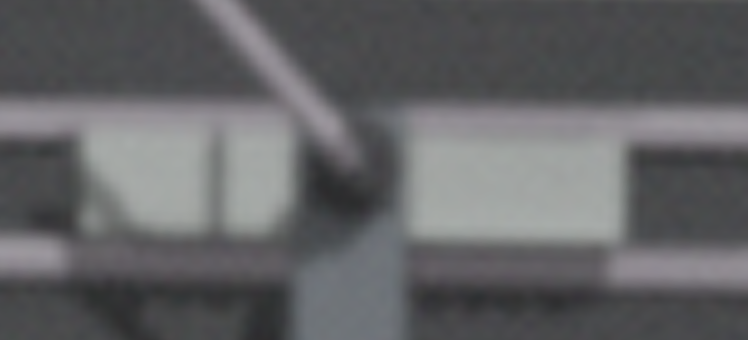

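View pics/s3.png

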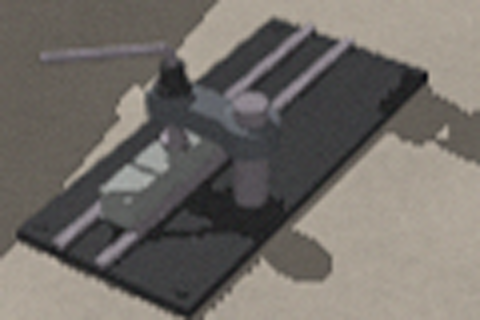

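The bar spans columns 78–627 in the top crop, so its centre is at y≈96.3, right under the screw axis. The side crop shows the foot resting on the bar, and the arm is clear.

```bash
python3 nudge.py '[[0,0,0,0,0,0],[0,0,0,0,0,0],[0,0,0,0,0,0]]' | head -2; python3 -c "
from cell import manip
print(manip.sign_off())"
```

```text
clock: 16.3
eef_pos: [579.9, -165.8, 163.2]
the job is handed in; nothing more can be done
None
```

I handed the job in at about 16 s, and it returned no verdict. The bar's middle line is under the foot to within measurement error, and the foot bears lightly on it: an estimated 2 mm of press, about 3 N. The arm is clear of everything, and I did not touch the other things on the bench.

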